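# Set the test-chamber fan to speed five and start it

## Robot

A 6-joint arm with a two-finger parallel gripper is mounted at the origin on the work surface. World frame = base frame: x ahead of the robot, y to its left, z up, the work surface at z = 0. Lengths are in m, angles in degrees, forces in N, time in s.
With the tool pointing down it reaches from about 0.375 to 0.9 m from the base axis. Payload 3.1 kg.
Tool frame: the origin (TCP) lies between the finger pads; the fingertips stand 11 mm ahead of it and the grasp point (between the pads) lies 8 mm behind it; x points along the fingers, y is the direction in which the jaws open and shut, and the axes are right-handed (so a half turn about x gives the same grasp; the last joint's range is limited). The gripper opens to 87 mm and grips with 3 to 60 N. Pads are 19 mm wide; open, the fingers measure 117 mm over their backs; the gripper's body (75 mm by 190 mm) begins 51 mm behind the grasp point.
Start: joints at [-77.55, 30.224, 82.088, -0, 67.689, -10.227], TCP at [0.241, -0.577, 0.21] pointing down, gripper open.
Joint ranges: [-176.69, 176.69], [-43.24, 126.21], [12.49, 139.97], [-82, 262], [0, 151.66], [-163.58, 163.58]. Speed limits (degrees/s): [159.86, 159.86, 180, 180, 180, 180].

## Interface

Orientations are given as a 3x3 rotation matrix whose columns are the frame's x, y, z axes.
In Python, from rig import bot gives the robot as it stands.
- The arm moves only by the shell command python3 -m inch 'ROWS' [OPENING]. ROWS is a JSON object of lists of equal length, an entry for each row: "dp": the shift along the tool's x, y, z in mm, a list of three; "yaw": the turn about the tool's x in degrees. In form: {"dp": [[tx, ty, tz], ...], "yaw": [yaw, ...]}. A call has 1 to 20 rows; each row shifts and turns the commanded pose from where the row before left it, along the tool's axes as they then stand; what a row does not reach is not made up. A row lasts 1/12 s, in which the tool goes at most 41.7 mm and 7.16 degrees, less where a joint would pass 70% of its speed; a pose out of reach is approached as far as the arm can. A call is refused whole if a number of a shift passes 41.7 or a number of a turn 7.16, either way. A call with a gripper value outside its range is refused whole. OPENING is the finger opening in mm, from 0 to 87, set as the call begins (- or left out, the last holds). The fingers move at their own pace and stop on an object; the grip force is fixed at half the most. Time passes only in rows, so rows that do not move let the fingers close. It gives the time, the measured TCP pose, the force and the opening at its end, in the units of the state.
- bot.read_state(): the state, without advancing time (a new reading comes with each control period).
- bot.capture(name): name is "scene" or "side" or "wrist"; returns a dict with "color" (480x640x3 uint8, red, green, blue), "intrinsics" (3x3 intrinsics, pixels), "pose" (4x4, takes a point from camera to world coordinates). Camera axes: x right, y down, z forward; pixel columns grow to the right and rows downward; lengths in m; the calibration is good to about 2 mm. A picture is of the moment at which its call begins. There is no depth.
- bot.hand_in(): hands the job in, once; it reports no verdict.
The state is a dict: "time_s": time; "joint_positions": joint angles; "qvel": joint speeds; "tau": joint torques, N m; "position": TCP position; "tcp_rot": TCP orientation; "force": force on the tool from outside, world axes, zero at the start; "moment": the same for the moment, N m; "opening": opening from 0.0 (shut) to 1.0 (fully open).
Only numpy, scipy, OpenCV 4.12 (cv2) and the standard library are available. Lean on these libraries where they do the work, as an engineer would, in place of code of your own. Each camera call takes 0.05 s, during which the arm holds its last target.

## Task

On the grey control box, push the orange selector lever round clockwise with a fingertip, click by click, to speed five: the fifth click position from the off stop, where its white line points at the green mark; do not run past it into the next position and do not pinch the lever. Only then press the green start button right down with a fingertip and let it come back up. Leave the red button and the other things on the bench alone.

Things in the scene. Friction and masses are not known exactly. Their poses are not given: they have to be found in the camera images.
- selector (a joint): Selector on the grey box, rad: 0 at the off stop, growing clockwise seen from above. Click positions 0 to 7, 30 degrees apart: position n reads 0.5236 n; stops at 0 and 3.665. A spring ball draws the lever into the nearest position from up to half a click either side and keeps it there; getting to the next takes about 5 N sideways 36 mm from the axis. Starts in position 0, 1, 2 or 3.
- fan_box: Grey control box fixed to the bench, 160 x 160 x 70 mm; origin centre of its underside, z up. On top a flat black dial face with marks 63 mm from the axis: red for off (position 0), small white ones, a larger green one for speed five. In the box's frame position 0 points 105 degrees counter-clockwise of its x axis, position n 30n degrees clockwise of that (speed five: 45 degrees clockwise of x).
- selector_axis (a point): On the vertical turning axis of the selector (the centre of the box), at the height of the lever's top, 105 mm above the bench.
- lever_end (a point): Pointing end of the orange lever, on its top, 48 mm from the axis. The lever is a bar 16 mm wide with flat upright sides, from 18 mm behind the axis to 48 mm in front, a white line on top of its pointing half. Its sides run from 6 to 34 mm above the dial face; under it lies a black disc 48 mm across, 6 mm thick. Free space all round.
- green_mark (a point): Centre of the green mark on the dial face, at box-top height: the place the lever's white line points at for speed five.
- flank_ccw: The half (8 mm thick) of the orange lever with its counter-clockwise side, the side to push in order to turn it clockwise. Origin on the selector axis 1 mm above the box top, x along the lever towards its pointing end, z up; the flat side is at y = +8 mm.
- flank_cw: The other half of the orange lever, with its clockwise side at y = -8 mm. Same origin and axes as flank_ccw.
- start (a joint): Green start push button. Value in m: 0 when up, 0.006 fully down; it needs 5 N to go fully down and springs back.
- start_top (a point): Centre of the top of the green button's cap, 32 mm across, facing up.
- stop (a joint): Red stop push button beside it, same size and spring; value 0 up, 0.006 fully down.
- stop_top (a point): Centre of the top of the red button's cap, 80 mm from the green one.
- station: Yellow push-button station fixed to the bench, 90 x 160 x 55 mm; origin at the centre of its underside. The green button is 40 mm from its centre along its +y, the red one 40 mm along -y. It may stand to the left or the right of the control box.
- mug: Bystander, loose: blue ceramic mug, rim 76 mm across, 90 mm tall; origin at the centre of its underside.
- tape: Bystander, loose: blue roll of tape lying flat, 90 mm across, 25 mm tall; origin at the centre of its underside.
- driver: Bystander, loose: screwdriver with a red handle, lying flat; origin at its centre line.
- meter: Bystander, loose: yellow hand multimeter lying flat, 150 x 75 x 35 mm; origin at the centre of its underside.
- bin: Bystander, loose: yellow open parts bin, 120 x 100 x 60 mm; origin at the centre of its underside.
- tumbler: Bystander, loose: grey drinks bottle, 72 mm across, 170 mm tall; origin at the centre of its underside.
- jar: Bystander, loose: small clear jar with a white lid, 60 mm across, 70 mm tall; origin at the centre of its underside.
Mind the look-alikes: they are no part of the job. Leave any pink look-alike of the station alone. Leave any purple look-alike of the fan_box alone.

How it is judged (in metres and radians):
On the way, in this order (a step that is already met when the one before it is completed fails the run):
1. the selector sits in the speed-five position (value of joint selector between 2.458 and 2.778 rad), for 0.2 s.
2. the green start button is pressed down (value of joint start above 0.0045 m), for 0.05 s.
At the end, for the whole second after the job is handed in: The selector rests in position five (2.618 rad, within 0.16 rad), both buttons are up again (within 1.5 mm) (all of step 1 and velocity of joint selector between -0.1 and 0.1 rad/s and value of joint each of start, stop below 0.0015 m); the robot touches nothing.
It fails at once if the selector ran past speed five into the next position (value of joint selector above 2.95 rad).
It fails at once if the start button was pressed before the selector was at speed five (value of joint start above 0.003 m and not (value of joint selector between 2.458 and 2.778 rad)).
It fails at once if the red stop button was pressed (value of joint stop above 0.003 m).
It fails at once if the lever was pinched from both sides (contact force between the fingers and flank_ccw above 1.5 N and contact force between the fingers and flank_cw above 1.5 N).
It fails at once if a bystander was moved by more than 20 mm or lifted (distance of any of mug, tape, driver, meter, bin, tumbler, jar from where it was at the start of the episode above 0.02 m).
It also fails if it takes over 51 s, if anything falls off the work surface, if the arm or the gripper's body presses on something with over 40 N, if the wrist force passes 120 N, or if a joint passes its speed limit or range.

## Working session

There is one attempt and no reset: what is moved stays moved. The work goes in short steps, Python scripts to look and compute and a shell command to move; the robot and the scene stay as the last step left them, time stands still between calls to the robot, and variables do not carry over. Pictures are saved under pics/ and viewed, and the job is handed in when it is done.

```bash
ls; mkdir -p pics; python3 - <<'E'
from rig import bot
import cv2,numpy as np
s=bot.read_state(); print(s)
for n in("scene","side"):
    c=bot.capture(n); cv2.imwrite(f"pics/{n}0.png",c["color"][:,:,::-1]); print(n,np.round(c["intrinsics"],1).tolist(),np.round(c["pose"],4).tolist())
    np.savez(f"{n}0.npz",**c)
E
```

```text
pics
{'time_s': 0.0, 'joint_positions': array([-7.75513187e+01,  3.02776674e+01,  8.21579225e+01, -2.32920157e-03,
        6.76862693e+01, -1.02281895e+01]), 'qvel': array([-0.06118116, -0.03770164, -0.16518258,  0.06042434, -0.02640342,
       -0.04475058]), 'tau': array([-2.01162334e-04, -4.40045035e+01, -1.76589310e+01,  6.32855552e-02,
        5.84521727e-02, -1.53975193e-04]), 'position': array([ 0.24079901, -0.5759266 ,  0.20897704]), 'tcp_rot': array([[-4.95196859e-04,  3.85547359e-01, -9.22687915e-01],
       [ 2.06873200e-03, -9.22685659e-01, -3.85547527e-01],
       [-9.99997738e-01, -2.09971594e-03, -3.40683119e-04]]), 'force': array([-0.24567435, -0.77216174, -0.63743508]), 'moment': array([ 0.00105846, -0.00178443, -0.05425557]), 'opening': 1.0005870918090622}
scene [[570.1, 0.0, 319.1], [0.0, 570.1, 234.6], [0.0, 0.0, 1.0]] [[-0.2712, 0.6854, -0.6758, 1.5397], [0.9625, 0.1962, -0.1874, 0.2843], [0.0041, -0.7012, -0.7129, 1.1754], [0.0, 0.0, 0.0, 1.0]]
side [[615.0, 0.0, 320.8], [0.0, 615.0, 234.6], [0.0, 0.0, 1.0]] [[-0.9922, -0.0741, 0.1002, 0.3728], [-0.1243, 0.6432, -0.7556, 1.0326], [-0.0085, -0.7621, -0.6473, 0.9796], [0.0, 0.0, 0.0, 1.0]]
```

View pics/scene0.png

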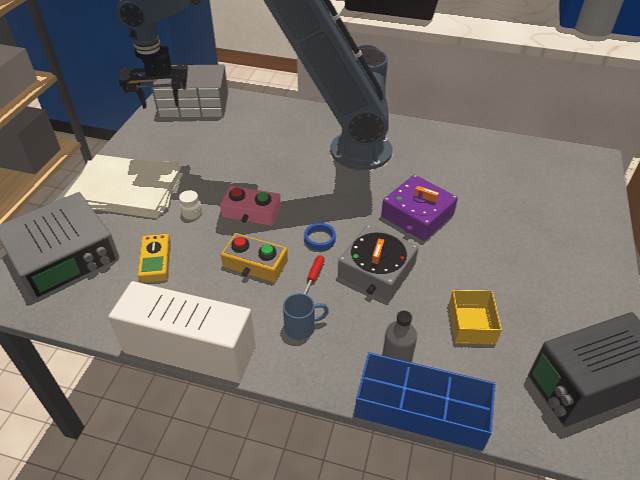

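View pics/side0.png

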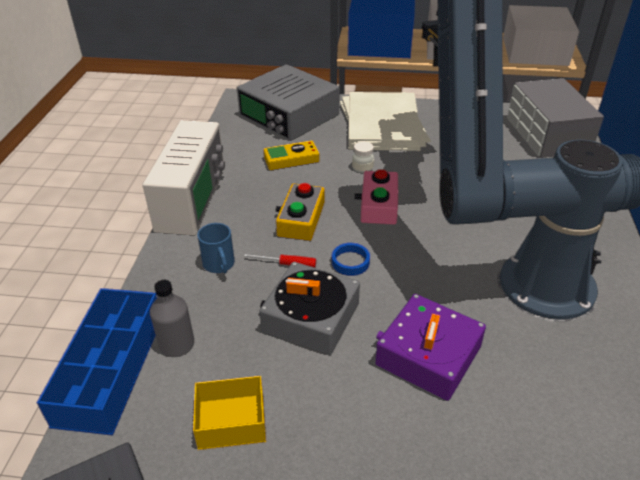

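The scene view shows the grey box at about (378,260) with its orange lever, and the yellow station at (254,256) with green at (267,251) and red at (240,243). The purple box and the pink station are the look-alikes. Next I measure these by colour.

```bash
cat > h.py <<'E'
import numpy as np,cv2
def load(n): return dict(np.load(n))
def ray(c,u,v,z):
    K,P=c["intrinsics"],c["pose"]; d=P[:3,:3]@np.linalg.inv(K)@np.array([u,v,1.]); o=P[:3,3]
    return o+d*(z-o[2])/d[2]
def proj(c,p):
    P=c["pose"]; q=P[:3,:3].T@(np.array(p)-P[:3,3]); q=c["intrinsics"]@q; return q[:2]/q[2]
def blobs(c,lo,hi,roi,amin=4):
    h=cv2.cvtColor(c["color"],cv2.COLOR_RGB2HSV_FULL); x0,y0,x1,y1=roi
    m=np.zeros(h.shape[:2],np.uint8); m[y0:y1,x0:x1]=cv2.inRange(h,np.array(lo),np.array(hi))[y0:y1,x0:x1]
    n,l,st,ce=cv2.connectedComponentsWithStats(m)
    return [(ce[i].round(2),st[i].tolist()) for i in range(1,n) if st[i][4]>=amin],l
E
python3 - <<'E'
from h import *
R={"scene":((335,225,420,300),(220,230,290,282)),"side":((260,265,362,345),(275,178,328,240))}
for n in R:
    c=load(n+"0.npz"); b,s=R[n]
    for nm,lo,hi,roi,z in [("orange",(8,150,120),(35,255,255),b,.105),("green",(75,120,60),(125,255,255),b,.07),("red",(240,130,90),(255,255,255),b,.07),("white",(0,0,150),(255,60,255),b,.07),("Gbtn",(75,120,40),(125,255,255),s,.07),("Rbtn",(240,150,60),(255,255,255),s,.07)]:
        for ce,st in blobs(c,lo,hi,roi)[0]: print(n,nm,ce,st,ray(c,*ce,z).round(4))
    x0,y0,x1,y1=b; cv2.imwrite(f"pics/{n}_z.png",cv2.resize(c["color"][y0:y1,x0:x1,::-1],None,fx=6,fy=6,interpolation=2))
    x0,y0,x1,y1=s; cv2.imwrite(f"pics/{n}_s.png",cv2.resize(c["color"][y0:y1,x0:x1,::-1],None,fx=7,fy=7,interpolation=2))
E
```

```text
scene orange [377.6  250.32] [372, 238, 13, 26, 131] [0.5384 0.1626 0.105 ]
scene green [355.37 255.53] [353, 254, 6, 4, 19] [0.5401 0.1062 0.07  ]
scene white [368.   226.25] [367, 226, 3, 2, 4] [0.4239 0.1148 0.07  ]
scene white [336.  231.8] [335, 230, 3, 4, 5] [0.4691 0.0353 0.07  ]
scene white [361.17 239.17] [360, 238, 3, 3, 6] [0.4775 0.1076 0.07  ]
scene white [377.14 250.  ] [375, 245, 5, 11, 22] [0.5049 0.1572 0.07  ]
scene white [414.   245.75] [413, 245, 3, 2, 4] [0.4626 0.2488 0.07  ]
scene white [355.  246.5] [354, 246, 3, 2, 6] [0.5086 0.0978 0.07  ]
scene white [342.  257.5] [341, 257, 3, 2, 6] [0.5565 0.0742 0.07  ]
scene white [361.8 263.6] [361, 263, 3, 2, 5] [0.5631 0.1287 0.07  ]
scene white [414.83 265.75] [413, 262, 5, 8, 12] [0.5327 0.2621 0.07  ]
scene white [385.5 269.5] [385, 269, 2, 2, 4] [0.5662 0.1917 0.07  ]
scene white [389.57 279.86] [388, 279, 4, 3, 7] [0.5974 0.2083 0.07  ]
scene Gbtn [266.58 249.08] [261, 245, 12, 10, 86] [ 0.5823 -0.1255  0.07  ]
side orange [302.73 286.21] [286, 278, 34, 17, 343] [0.5241 0.174  0.105 ]
side green [299.77 274.23] [296, 272, 8, 6, 35] [0.5417 0.105  0.07  ]
side white [315.   272.71] [314, 272, 3, 3, 7] [0.5101 0.0966 0.07  ]
side white [329.2 277. ] [328, 276, 4, 3, 10] [0.4786 0.1061 0.07  ]
side white [296.67 280.73] [286, 279, 21, 4, 33] [0.5452 0.1251 0.07  ]
side white [354.2 281.4] [353, 281, 3, 2, 5] [0.4251 0.1131 0.07  ]
side white [280.  290.5] [279, 290, 3, 2, 6] [0.575  0.1574 0.07  ]
side white [281.  302.5] [280, 302, 3, 2, 6] [0.5671 0.1906 0.07  ]
side white [263.8 307.4] [263, 307, 3, 2, 5] [0.5991 0.2079 0.07  ]
side white [290.2 311.6] [289, 311, 3, 2, 5] [0.5446 0.213  0.07  ]
side white [328.  328.5] [327, 328, 3, 2, 6] [0.4647 0.2479 0.07  ]
side Gbtn [296.55 207.09] [290, 202, 14, 11, 127] [ 0.5843 -0.1243  0.07  ]
```

View pics/scene_z.png

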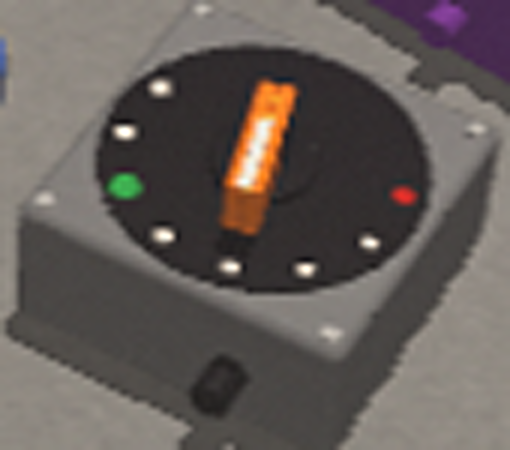

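View pics/side_z.png

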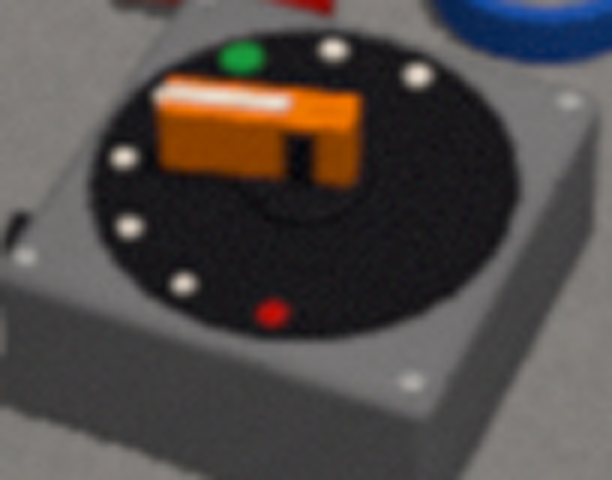

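View pics/scene_s.png

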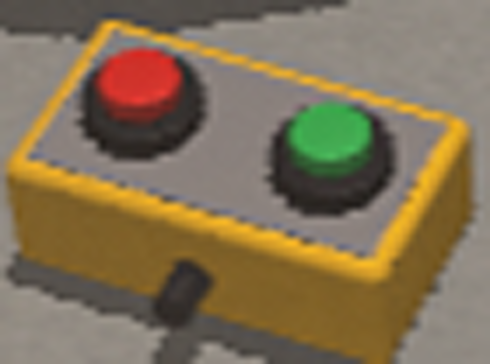

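Both views agree: box axis at about (0.511, 0.161), with the green mark 63 mm away at about -61°. The lever looks to be in position 3. I check the lever angle with the white line at its true height, and the button in both views.

```bash
python3 - <<'E'
from h import *
ax=np.array([.5112,.1612])
for n,roi,sr in [("scene",(372,238,386,262),(220,230,290,282)),("side",(284,276,310,285),(275,178,328,240))]:
    c=load(n+"0.npz"); b,l=blobs(c,(0,0,150),(255,75,255),roi)
    m=np.argwhere(l>0)[:,::-1]; P=np.array([ray(c,*p,.105)[:2] for p in m.astype(float)])
    vx,vy,x0,y0=cv2.fitLine(P.astype(np.float32),cv2.DIST_L2,0,.01,.01).ravel()
    d=np.array([vx,vy]); d*=np.sign(d@(P.mean(0)-ax)); r=(P-ax)@d
    print(n,len(P),"dir",np.degrees(np.arctan2(d[1],d[0])),"mean",P.mean(0),"off-axis",np.cross(d,P.mean(0)-ax),"r",r.min(),r.max())
    for nm,lo,hi in [("G",(75,120,40),(125,255,255)),("R",(0,170,90),(12,255,255)),("R",(240,150,60),(255,255,255))]:
        for ce,st in blobs(c,lo,hi,sr,20)[0]: print(n,nm,ce,st)
G=[(load(a+"0.npz"),p) for a,p in (("scene",(266.58,249.08)),("side",(296.55,207.09)))]
from scipy.optimize import least_squares
f=lambda p:np.concatenate([proj(c,p)-q for c,q in G])
r=least_squares(f,[.58,-.12,.07]);print("green btn",r.x,r.fun)
E
```

```text
scene 23 dir -1.8228058 mean [0.53764625 0.16110127] off-axis 0.0007425395425166201 r 0.007738864332225242 0.0450734274740359
scene G [266.58 249.08] [261, 245, 12, 10, 86]
scene R [239.46 241.41] [234, 237, 12, 10, 93]
side 38 dir -0.51699054 mean [0.53773868 0.16012458] off-axis -0.0008359182526010897 r 0.006126656191786283 0.04914791705222305
side G [296.55 207.09] [290, 202, 14, 11, 127]
side R [304.   187.37] [298, 183, 13, 10, 92]
green btn [ 0.58389725 -0.12445231  0.07072336] [ 0.15541476  0.32120985  0.17946222 -0.27105087]<stdin>:8: DeprecationWarning: Arrays of 2-dimensional vectors are deprecated. Use arrays of 3-dimensional vectors instead. (deprecated in NumPy 2.0)
```

```bash
python3 -m inch '{"dp":[[0,-10,-10],[0,-20,-20],[0,-29.2,-28.3],[0,-29.2,-28.3],[0,-29.2,-28.3],[0,-29.2,-28.3],[0,-29.2,-28.3],[0,-29.2,-28.3],[0,-29.2,-28.3],[0,-29.2,-28.3],[0,-29.2,-28.3],[0,-29.2,-28.3],[0,-29.2,-28.3],[0,-29.2,-28.3],[0,-29.2,-28.3],[0,-29.2,-28.3],[0,-29.2,-28.3],[0,-29.2,-28.3],[0,-29.2,-28.3],[0,-29.2,-28.3]],"yaw":[0,0,0,0,0,0,0,0,0,0,0,0,0,0,0,0,0,0,0,0]}' 0
python3 -m inch '{"dp":[[0,-20,-20],[0,-10,-10],[0,0,0],[0,0,0],[0,0,0],[0,0,0],[0,0,0],[0,0,0],[0,0,0],[0,0,0],[0,0,0],[0,0,0],[0,0,0]],"yaw":[0,-6,-7,-7,-7,-7,-7,-7,-7,-7,-4,0,0]}'
cat > st.py <<'E'
from rig import bot
import numpy as np,sys
s=bot.read_state();R=s["tcp_rot"];p=s["position"]
print("t",round(s["time_s"],2),"p",p.round(4),"yang",np.degrees(np.arctan2(R[1,1],R[0,1])).round(1),"zang",np.degrees(np.arctan2(R[1,2],R[0,2])).round(1),"F",s["force"].round(2),"q",s["joint_positions"].round(1),"op",round(s["opening"],3), "xaxis",R[:,0].round(3))
if len(sys.argv)>3:
    t=np.array([float(a) for a in sys.argv[1:4]]); print("to target in tool mm",(R.T@(t-p)*1000).round(1))
E
python3 st.py .5445 .191 .095
```

```text
time_s: 1.77
position: [0.5245, 0.1461, 0.2097]
tcp_rot: [[-0.001, 0.386, -0.923], [-0.0, -0.923, -0.386], [-1.0, -0.0, 0.001]]
force: [0.8, -0.7, -0.2]
opening: 0.001
time_s: 2.85
position: [0.5403, 0.1832, 0.2096]
tcp_rot: [[-0.001, 1.0, -0.025], [-0.0, -0.025, -1.0], [-1.0, -0.001, 0.0]]
force: [0.3, 1.1, 0.9]
opening: 0.007
t 2.85 p [0.5403 0.1832 0.2096] yang -1.4 zang -91.4 F [0.32 1.08 0.91] q [ 7.5 26.1 90.   0.  64.   8.9] op 0.007 xaxis [-0.001 -0.    -1.   ]
to target in tool mm [114.6   4.1  -8. ]
```

```bash
python3 -m inch '{"dp":[[0,2,-4],[0,2,-4],[20,0,0],[20,0,0],[15,0,0],[5,0,0],[0,0,0]],"yaw":[0,0,0,0,0,0,0]}'
python3 - <<'E'
from rig import bot
import cv2
for n in("side","wrist"):
    c=bot.capture(n); cv2.imwrite(f"pics/{n}1.png",c["color"][:,:,::-1])
E
python3 st.py .5445 .191 .095
```

```text
time_s: 3.43
position: [0.5439, 0.1913, 0.1485]
tcp_rot: [[-0.003, 1.0, -0.023], [-0.0, -0.023, -1.0], [-1.0, -0.003, 0.0]]
force: [-0.4, -0.5, 0.8]
opening: 0.001
t 3.53 p [0.5454 0.1914 0.1504] yang -1.3 zang -91.3 F [-0.55 -0.68  0.04] q [ 8.3 30.9 92.4  0.  56.7  9.6] op 0.006 xaxis [ 0.001  0.    -1.   ]
to target in tool mm [55.4 -1.   0.4]
```

View pics/side1.png

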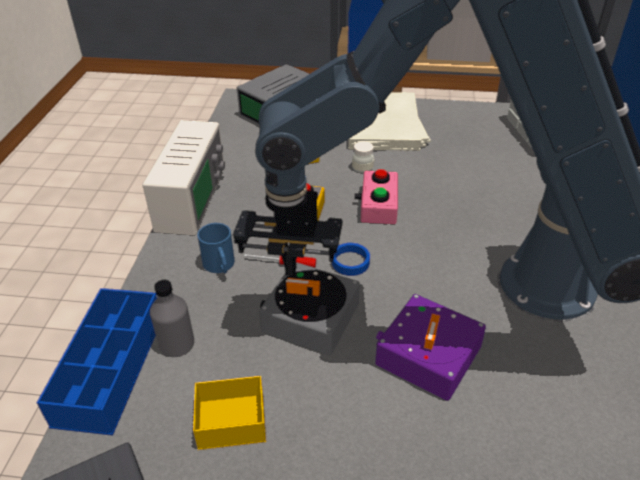

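View pics/wrist1.png

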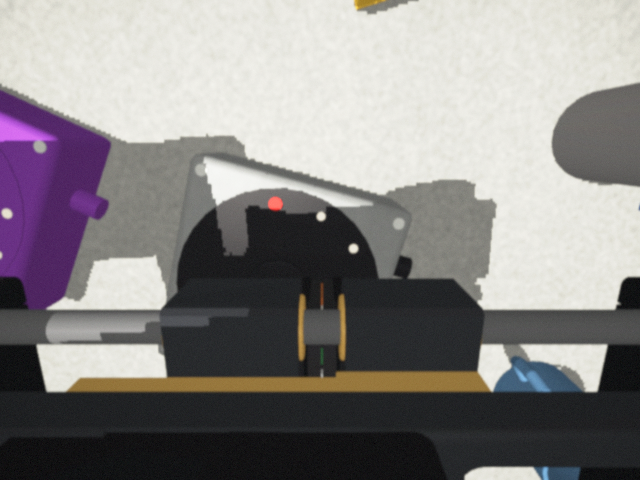

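```bash
python3 - <<'E'
from h import *
c=load("side0.npz");print(ray(c,172,340,.0),ray(c,164,287,.17),ray(c,216,260,0))
E
python3 -m inch '{"dp":[[18,0,0],[18,0,0],[14,0,0],[5,0,0],[0,0,0]],"yaw":[0,0,0,0,0]}'; python3 st.py .5445 .191 .095
python3 - <<'E'
from rig import bot
import cv2
for n in("side","scene"):
    c=bot.capture(n); x,y=(240,200) if n=="side" else(320,190)
    cv2.imwrite(f"pics/{n}2.png",cv2.resize(c["color"][y:y+130,x:x+130,::-1],None,fx=4,fy=4,interpolation=2))
E
```

```text
[ 7.86257268e-01  2.55733045e-01 -1.11022302e-16] [0.7681585 0.269707  0.17     ] [0.75767207 0.0088478  0.        ]
time_s: 3.95
position: [0.5447, 0.1911, 0.0947]
tcp_rot: [[-0.001, 1.0, -0.023], [-0.0, -0.023, -1.0], [-1.0, -0.001, 0.0]]
force: [-0.6, -0.0, 0.9]
opening: 0.009
t 3.95 p [0.5447 0.1911 0.0947] yang -1.3 zang -91.3 F [-0.56 -0.03  0.94] q [ 8.3 35.5 94.7  0.  49.8  9.6] op 0.009 xaxis [-0.001 -0.    -1.   ]
to target in tool mm [-0.3 -0.2  0.1]
```

View pics/side2.png

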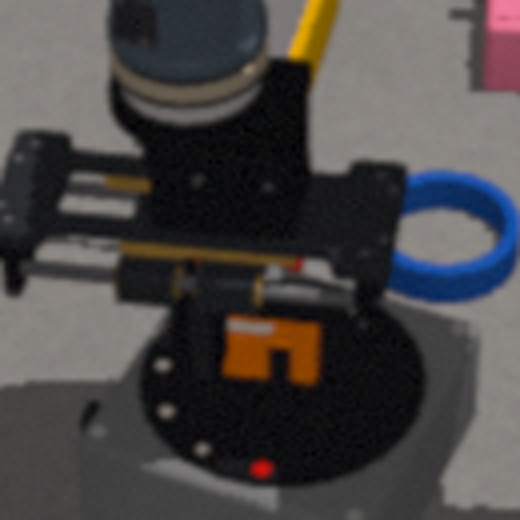

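View pics/scene2.png

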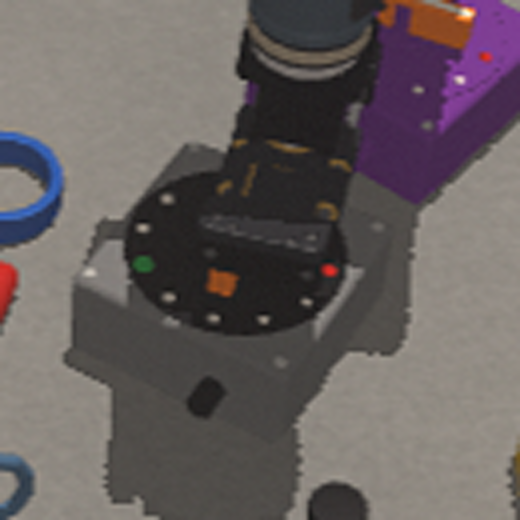

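```bash
for k in 1; do python3 -m inch '{"dp":[[0,0,3],[0,0,3],[0,0,2],[0,0,2],[0,0,0]],"yaw":[0,0,0,0,0]}'; done; python3 st.py
python3 -m inch '{"dp":[[0,0,1],[0,0,1],[0,0,0]],"yaw":[0,0,0]}'; python3 st.py
python3 -m inch '{"dp":[[0,0,1],[0,0,1],[0,0,0]],"yaw":[0,0,0]}'; python3 st.py
```

```text
time_s: 4.47
position: [0.5447, 0.1806, 0.0953]
tcp_rot: [[0.0, 1.0, -0.024], [-0.0, -0.024, -1.0], [-1.0, 0.0, 0.0]]
force: [-0.3, -0.4, -0.3]
opening: 0.002
t 4.47 p [0.5447 0.1806 0.0953] yang -1.4 zang -91.4 F [-0.32 -0.42 -0.32] q [ 7.2 35.2 95.3 -0.  49.5  8.6] op 0.002 xaxis [ 0. -0. -1.]
time_s: 4.72
position: [0.5445, 0.1789, 0.0949]
tcp_rot: [[-0.0, 1.0, -0.023], [-0.0, -0.023, -1.0], [-1.0, -0.0, 0.0]]
force: [0.0, -0.7, -1.0]
opening: 0.004
t 4.72 p [0.5445 0.1789 0.0949] yang -1.3 zang -91.3 F [ 0.02 -0.74 -1.04] q [ 7.  35.2 95.4 -0.  49.4  8.4] op 0.004 xaxis [-0. -0. -1.]
time_s: 4.97
position: [0.5444, 0.177, 0.0949]
tcp_rot: [[-0.0, 1.0, -0.023], [-0.0, -0.023, -1.0], [-1.0, -0.0, 0.0]]
force: [-0.1, 0.0, 0.2]
opening: 0.004
t 4.97 p [0.5444 0.177  0.0949] yang -1.3 zang -91.3 F [-0.08  0.    0.23] q [ 6.8 35.2 95.5 -0.  49.3  8.2] op 0.004 xaxis [-0. -0. -1.]
```

```bash
for k in 1; do python3 -m inch '{"dp":[[0,0,1],[0,0,1],[0,0,0]],"yaw":[0,0,0]}'; done|grep -E "pos|force"
python3 -m inch '{"dp":[[0,0,1],[0,0,1],[0,0,0]],"yaw":[0,0,0]}'|grep -E "pos|force"
python3 -c "
from rig import bot
import cv2
c=bot.capture('side'); cv2.imwrite('pics/side3.png',cv2.resize(c['color'][240:350,240:370,::-1],None,fx=5,fy=5,interpolation=2))"
```

```text
position: [0.5444, 0.1749, 0.0949]
force: [0.3, 0.8, 1.0]
position: [0.5444, 0.1729, 0.095]
force: [0.3, 0.4, 0.6]
```

View pics/side3.png

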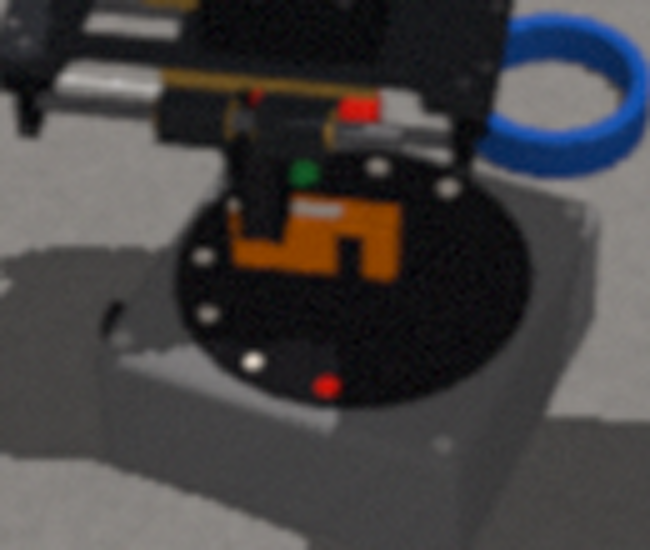

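```bash
for k in 1; do python3 -m inch '{"dp":[[0,0,1],[0,0,1],[0,0,0]],"yaw":[0,0,0]}'; done|grep -E "pos|force"
python3 -m inch '{"dp":[[0,0,1],[0,0,1],[0,0,0]],"yaw":[0,0,0]}'|grep -E "pos|force"
python3 -c "
from rig import bot
import cv2
for n,x,y in(('side',240,240),('scene',320,190)):
  c=bot.capture(n); cv2.imwrite(f'pics/{n}4.png',cv2.resize(c['color'][y:y+110,x:x+130,::-1],None,fx=5,fy=5,interpolation=2))"
```

```text
position: [0.5443, 0.1709, 0.0949]
force: [-0.3, -0.0, -0.0]
position: [0.5443, 0.1689, 0.0949]
force: [-0.8, -0.2, 0.0]
```

View pics/side4.png

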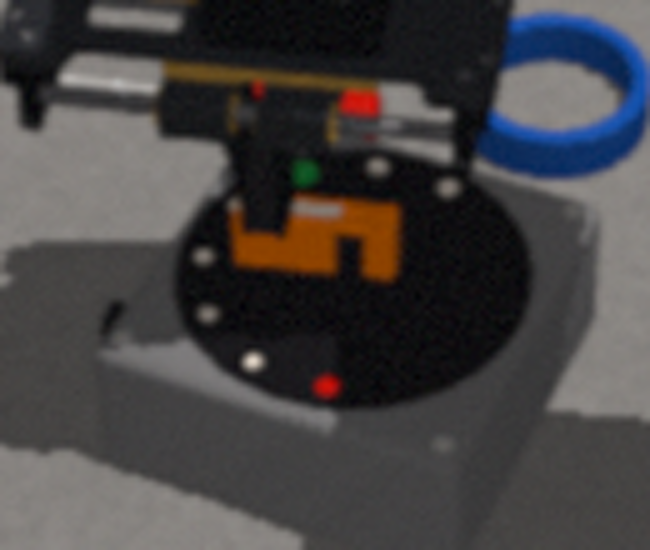

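View pics/scene4.png

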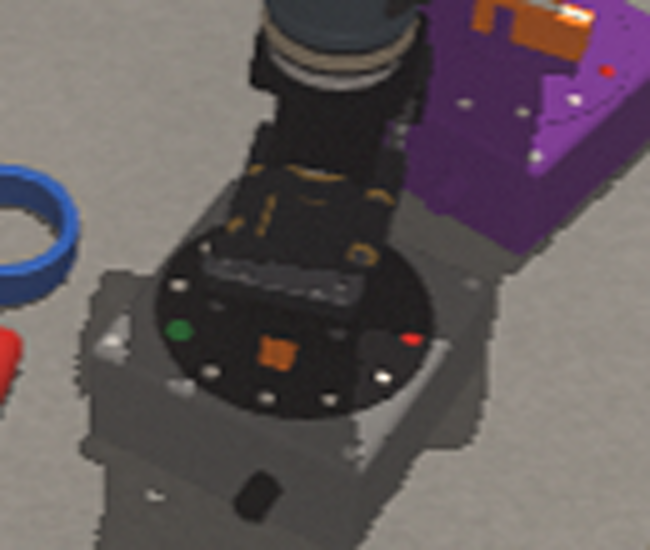

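```bash
python3 - <<'E'
from h import *
from rig import bot
s=bot.read_state(); R=s["tcp_rot"];p=s["position"]; print(p,s["force"],s["time_s"])
c=bot.capture("side")
for o in [(11,0,0),(11,0,-9.5),(11,0,-4),(11,15,0),(11,-15,0),(0,0,0)]: print(o,((proj(c,p+R@np.array(o)/1000)-240)*5).round(0))
print("lever end top corners", [((proj(c,(.5112+.048,.1600+d,z))-240)*5).round(0).tolist() for d in(.008,-.008) for z in (.105,.076)])
E
```

```text
[0.5442875  0.1690608  0.09494576] [ 0.0318298  -0.63838521  0.30201573] 6.1167
(11, 0, 0) [268. 255.]
(11, 0, -9.5) [264. 272.]
(11, 0, -4) [266. 262.]
(11, 15, 0) [232. 251.]
(11, -15, 0) [304. 259.]
(0, 0, 0) [267. 236.]
lever end top corners [[230.0, 213.0], [233.0, 264.0], [236.0, 186.0], [239.0, 236.0]]
```

```bash
python3 - <<'E'
from h import *
c=load("side0.npz")
p=np.array([.5454,.1914,.1504])
for d in(0,11): print(proj(c,p-[0,0,d/1000]), proj(c,p-[0,-.0095,d/1000]))
im=cv2.imread("pics/side1.png"); cv2.imwrite("pics/side1z.png",cv2.resize(im[200:310,230:360],None,fx=6,fy=6,interpolation=2))
s0=cv2.imread("pics/scene4.png")
E
```

```text
[289.89414249 275.03410252] [289.09278338 278.45682809]
[290.12566812 279.1015211 ] [289.33050262 282.52830121]
```

View pics/side1z.png

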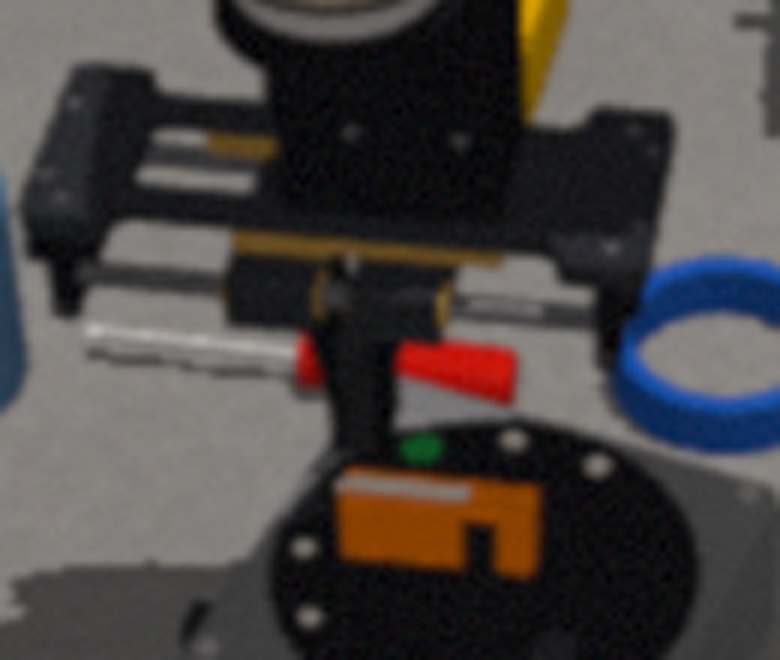

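```bash
python3 -m inch '{"dp":[[0,0,-5],[0,0,-7],[0,0,-10],[3,0,-3],[4,0,0],[2,0,0],[0,0,0]],"yaw":[0,0,0,0,0,0,0]}' |grep -E "pos|force"
python3 - <<'E'
from h import *
from rig import bot
s=bot.read_state(); R=s["tcp_rot"];p=s["position"]; print(p)
c=bot.capture("side")
for o in [(11,0,0),(11,0,-9.5),(0,0,0),(0,0,-9.5)]: print(o,((proj(c,p+R@np.array(o)/1000)-240)*5).round(0))
im=c["color"][240:350,240:370,::-1].astype(float)*2.5
cv2.imwrite("pics/side5.png",cv2.resize(np.clip(im,0,255).astype(np.uint8),None,fx=5,fy=5,interpolation=2))
E
```

```text
position: [0.5441, 0.1941, 0.0851]
force: [0.8, -0.0, 0.4]
[0.54412809 0.19412262 0.08508753]
(11, 0, 0) [259. 317.]
(11, 0, -9.5) [255. 334.]
(0, 0, 0) [258. 298.]
(0, 0, -9.5) [254. 315.]
```

View pics/side5.png

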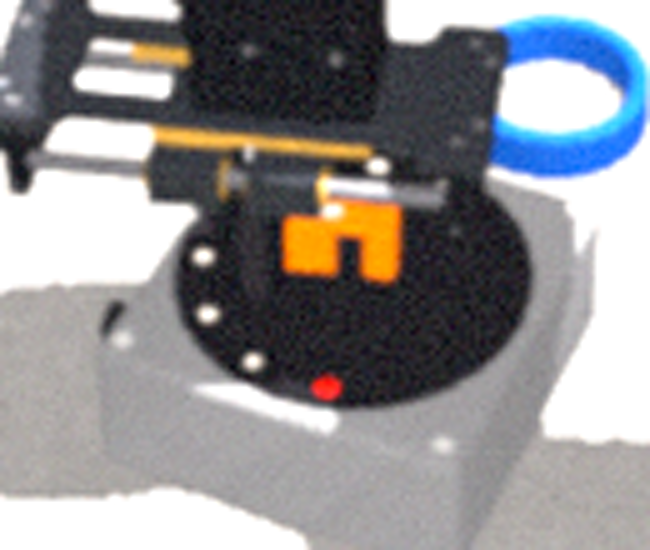

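```bash
python3 -m inch '{"dp":[[-3,0,4],[0,0,4],[0,0,4],[0,0,3],[0,0,0]],"yaw":[0,0,0,0,0]}' |grep -E "pos|force"
python3 -m inch '{"dp":[[0,0,1],[0,0,1],[0,0,0]],"yaw":[0,0,0]}'|grep -E "pos|force"
python3 -m inch '{"dp":[[0,0,1],[0,0,1],[0,0,0]],"yaw":[0,0,0]}'|grep -E "pos|force"
python3 -m inch '{"dp":[[0,0,1],[0,0,1],[0,0,0]],"yaw":[0,0,0]}'|grep -E "pos|force"
```

```text
position: [0.5447, 0.1787, 0.0892]
force: [0.8, 1.2, 0.9]
position: [0.5448, 0.178, 0.0892]
force: [0.0, 4.7, 0.4]
position: [0.5452, 0.1763, 0.0892]
force: [1.2, 5.0, 0.5]
position: [0.5454, 0.1736, 0.0892]
force: [1.6, 2.5, 1.4]
```

```bash
cat > look.py <<'E'
from h import *
from rig import bot
import sys
for n,x,y in(('side',240,240),('scene',320,190)):
  c=bot.capture(n); np.savez(n+"L.npz",**c); im=np.clip(c['color'][y:y+110,x:x+130,::-1].astype(float)*1.8,0,255).astype(np.uint8)
  cv2.imwrite(f'pics/{n}{sys.argv[1]}.png',cv2.resize(im,None,fx=5,fy=5,interpolation=2))
E
python3 look.py 6; python3 st.py
```

```text
t 8.07 p [0.5454 0.1733 0.0892] yang -1.3 zang -91.3 F [ 2.72  2.4  -0.04] q [ 6.4 35.6 95.8 -0.  48.4  7.8] op 0.002 xaxis [ 0.002  0.    -1.   ]
```

View pics/side6.png

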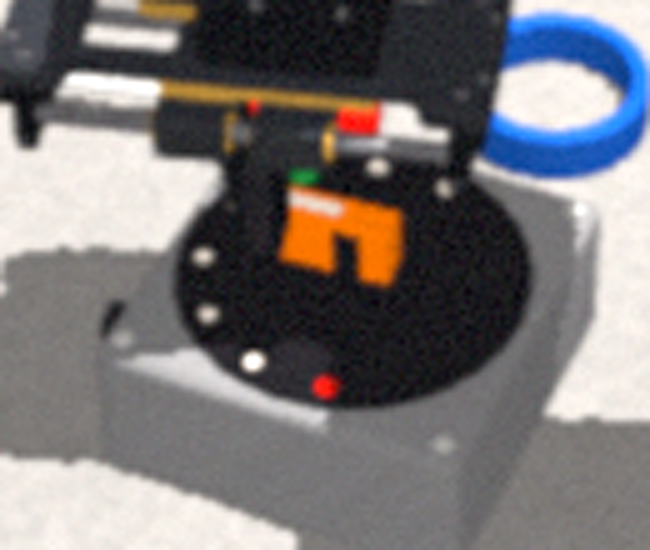

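View pics/scene6.png

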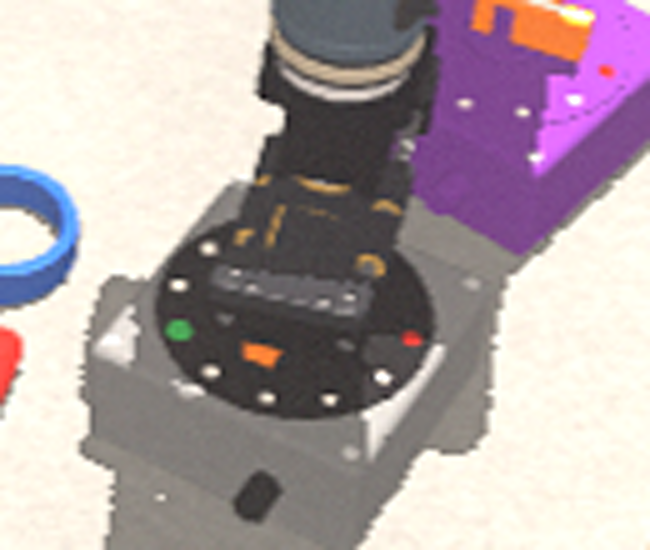

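```bash
cat > plan.py <<'E'
from rig import bot
import numpy as np,sys
ax=np.array([.5112,.1612]); a=np.radians(float(sys.argv[1])); r,s=float(sys.argv[2]),float(sys.argv[3])
e=np.array([np.cos(a),np.sin(a)]); n=np.array([-np.sin(a),np.cos(a)]); t=ax+(r*e+s*n)/1000
S=bot.read_state();R=S["tcp_rot"];p=S["position"]
d=(R.T@np.append(t-p[:2],0)*1000).round(2); print("target",t.round(4),"tool d",d,"yaw",(np.degrees(np.arctan2(R[1,1],R[0,1]))-np.degrees(a)).round(2))
E
python3 plan.py -14 33 17.5;python3 plan.py -20 33 17.5
```

```text
target [0.5475 0.1702] tool d [0.   2.09 3.07] yaw 12.7
target [0.5482 0.1664] tool d [0.01 2.92 6.89] yaw 18.7
```

```bash
python3 -m inch '{"dp":[[0,0.4,0.5],[0,0.3,0.5],[0,0.3,0.5],[0,0.3,0.5],[0,0.3,0.5],[0,0.2,0.5],[0,0.6,1.2],[0,0.6,1.2],[0,0.6,1.2],[0,0,0]],"yaw":[2,2,2,2,2,2,2,2,2,0]}' |grep -E "pos|force"; python3 plan.py -20 33 17.5; python3 look.py 7
```

```text
position: [0.5458, 0.165, 0.0886]
force: [0.1, -0.3, -0.2]
target [0.5482 0.1664] tool d [-0.01  1.85 -2.11] yaw 0.67
```

View pics/side7.png

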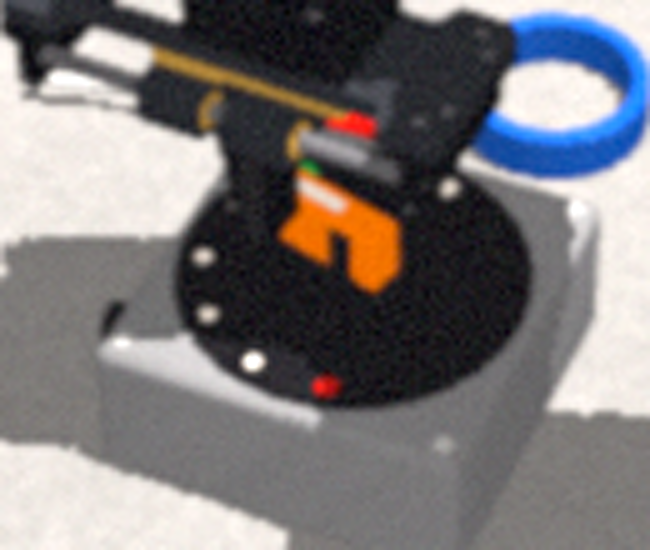

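The lever snapped into position 4 and the contact force is gone. I carry on towards the edge of the next click.

```bash
python3 plan.py -31.3 34 18
```

```text
target [0.5496 0.1589] tool d [0.   5.6  4.92] yaw 12.04
```

```bash
python3 -m inch '{"dp":[[0,1,0.7],[0,1,0.7],[0,1,0.7],[0,1,0.7],[0,1,0.7],[0,1,0.7],[0,0,0]],"yaw":[2,2,2,2,2,2,0]}' |grep -E "pos|force"; python3 plan.py -31.3 34 18
python3 -m inch '{"dp":[[0,0.6,1.2],[0,0.6,1.2],[0,0.6,1.2],[0,0,0]],"yaw":[2,2,2,0]}' |grep -E "pos|force"; python3 plan.py -37.3 34 18
python3 -m inch '{"dp":[[0,0.6,1.2],[0,0.6,1.2],[0,0,0]],"yaw":[2,2,0]}' |grep -E "pos|force"; python3 plan.py -41.3 34 18; python3 look.py 8
```

```text
position: [0.5501, 0.1594, 0.0888]
force: [-0.1, -0.5, -1.0]
target [0.5496 0.1589] tool d [ 0.   -0.15  0.71] yaw -0.01
position: [0.5502, 0.1564, 0.089]
force: [0.9, 3.9, -0.7]
target [0.5492 0.1549] tool d [-0.    0.04  1.79] yaw 0.0
position: [0.5495, 0.1532, 0.0889]
force: [2.4, 0.2, -1.0]
target [0.5486 0.1523] tool d [-0.   -0.02  1.24] yaw 0.05
```

View pics/side8.png

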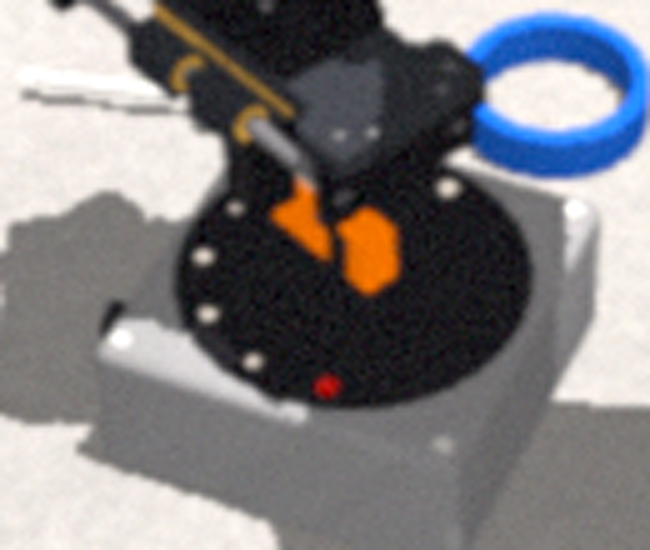

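```bash
python3 -m inch '{"dp":[[0,0.6,1.2],[0,0,0]],"yaw":[2,0]}' |grep -E "pos|force"
python3 -m inch '{"dp":[[0,0.6,1.2],[0,0,0]],"yaw":[2,0]}' |grep -E "pos|force"
python3 -m inch '{"dp":[[0,0.3,0.6],[0,0,0]],"yaw":[1,0]}' |grep -E "pos|force"; python3 plan.py -46.3 34 18; python3 look.py 9
```

```text
position: [0.549, 0.1516, 0.0889]
force: [0.7, 0.8, -0.3]
position: [0.5484, 0.1501, 0.089]
force: [0.8, 0.4, -0.0]
position: [0.5481, 0.1496, 0.089]
force: [-0.1, 0.2, -0.2]
target [0.5477 0.1491] tool d [0.   0.12 0.66] yaw 0.01
```

View pics/side9.png

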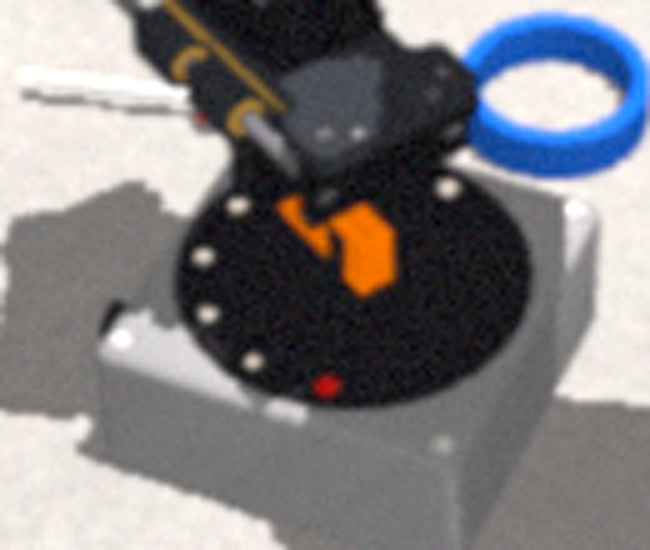

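View pics/scene9.png

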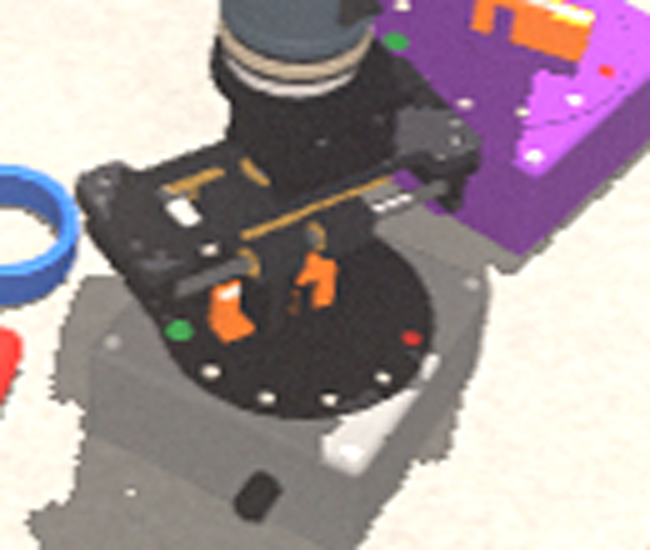

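```bash
python3 -m inch '{"dp":[[0,0.6,1.2],[0,0.3,0.6],[0,0,0]],"yaw":[2,1,0]}' |grep -E "pos|force"; python3 look.py 10
```

```text
position: [0.5473, 0.1478, 0.0889]
force: [0.9, 0.2, 0.5]
```

View pics/scene10.png

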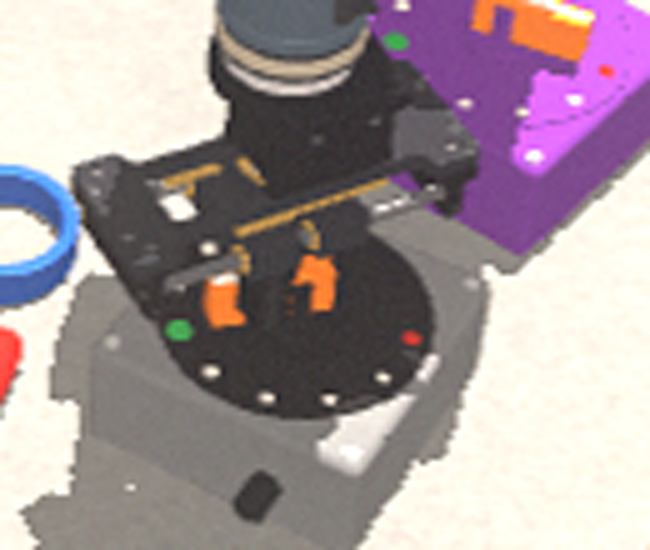

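View pics/side10.png

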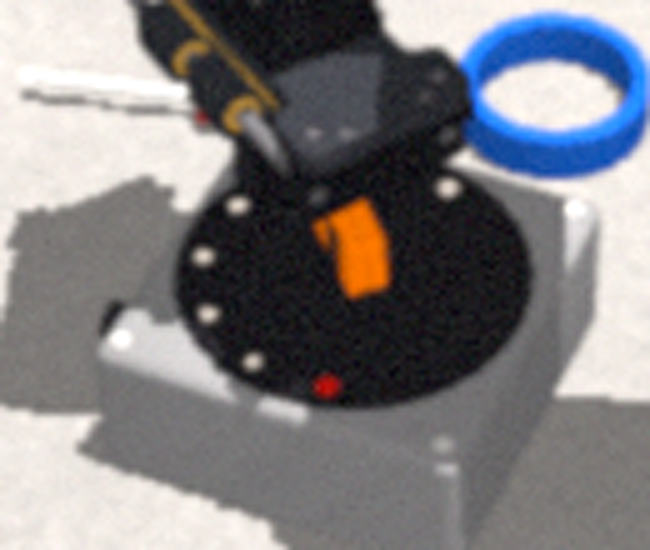

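```bash
python3 -m inch '{"dp":[[0,0,-6],[0,0,-8],[0,0,-8],[-15,0,0],[-25,0,0],[-30,0,0],[-30,0,0],[-15,0,0],[0,0,0]],"yaw":[0,0,0,0,0,0,0,0,0]}' |grep -E "time|pos|force"; python3 look.py 11; python3 - <<'E'
from h import *
for n,b in(("side",(260,265,362,345)),("scene",(335,225,420,300))):
    c=load(n+"L.npz")
    for nm,lo,hi,z in[("or",(8,150,120),(35,255,255),.09),("gr",(75,120,60),(125,255,255),.07)]:
        for ce,st in blobs(c,lo,hi,b)[0]: print(n,nm,ce,st,ray(c,*ce,z).round(4))
E
```

```text
time_s: 11.97
position: [0.568, 0.1634, 0.2085]
force: [0.3, 0.2, -0.3]
side or [309.83 286.05] [300, 269, 17, 30, 170] [0.5124 0.1572 0.09  ]
scene or [373.96 248.03] [362, 241, 25, 14, 192] [0.519  0.1501 0.09  ]
scene or [369.5 243. ] [368, 243, 4, 1, 4] [0.5044 0.135  0.09  ]
scene or [363.5 244. ] [362, 244, 4, 1, 4] [0.5123 0.1206 0.09  ]
scene gr [355.62 255.62] [354, 254, 4, 4, 13] [0.5402 0.1069 0.07  ]
```

View pics/side11.png

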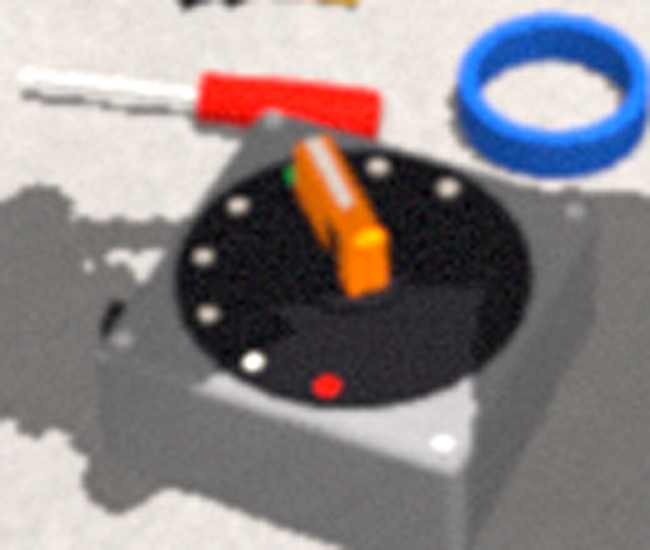

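View pics/scene11.png

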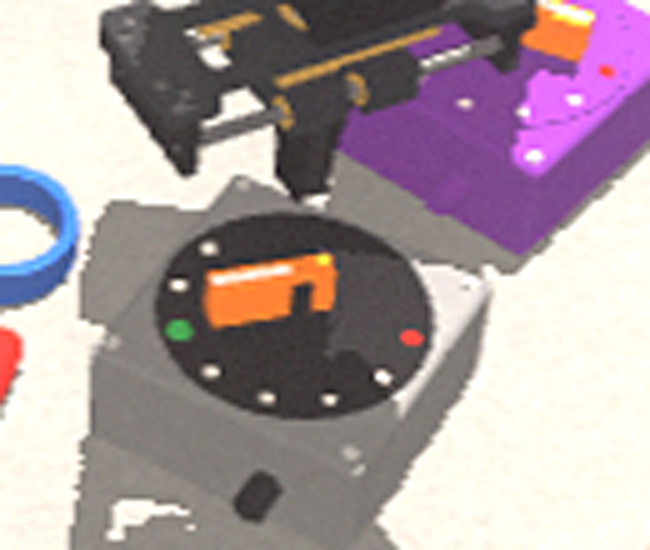

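Now I check the white line's angle in both views. It should be about -61°.

```bash
python3 - <<'E'
from h import *
for n,(e1,e0),(x,y) in(("side",((310,138),(350,208)),(240,240)),("scene",((210,282),(292,268)),(320,190))):
    c=load(n+"L.npz"); roi=[int(min(e1[0],e0[0])/5+x-1),int(min(e1[1],e0[1])/5+y-1),int(max(e1[0],e0[0])/5+x+2),int(max(e1[1],e0[1])/5+y+2)]
    _,l=blobs(c,(0,0,130),(255,85,255),roi)
    m=np.argwhere(l>0)[:,::-1].astype(float); P=np.array([ray(c,*p,.105)[:2] for p in m],np.float32)
    v=cv2.fitLine(P,cv2.DIST_L2,0,.01,.01).ravel(); 
    print(n,len(P),np.degrees(np.arctan2(v[1],v[0])),P.mean(0), "ang of mean from axis",np.degrees(np.arctan2(*(P.mean(0)-[.5112,.1612])[::-1])))
    A=ray(c,e1[0]/5+x,e1[1]/5+y,.105);B=ray(c,e0[0]/5+x,e0[1]/5+y,.105); print("ends",A[:2],B[:2],np.degrees(np.arctan2(*(A-B)[1::-1])))
E
python3 st.py .5839 -.1245 .13
```

```text
t 12.07 p [0.5649 0.1628 0.2043] yang -49.3 zang -139.3 F [-0.58 -0.64 -0.26] q [ 5.2 27.7 88.   0.  64.2 54.5] op 0.007 xaxis [ 0.001  0.    -1.   ]
to target in tool mm [ 74.3 230.2 173.1]Traceback (most recent call last):
  File "<stdin>", line 6, in <module>
cv2.error: OpenCV(4.12.0) /io/opencv/modules/imgproc/src/linefit.cpp:618: error: (-215:Assertion failed) npoints2 >= 0 || npoints3 >= 0 in function 'fitLine'
```

```bash
python3 - <<'E'
from h import *
for n,(e1,e0),(x,y) in(("side",((312,138),(348,206)),(240,240)),("scene",((208,282),(290,268)),(320,190))):
    c=load(n+"L.npz"); roi=[int(min(e1[0],e0[0])/5+x-1),int(min(e1[1],e0[1])/5+y-1),int(max(e1[0],e0[0])/5+x+2),int(max(e1[1],e0[1])/5+y+2)]
    _,l=blobs(c,(0,0,75),(255,110,255),roi,6)
    m=np.argwhere(l>0)[:,::-1].astype(float)
    if len(m)>5:
        P=np.array([ray(c,*p,.105)[:2] for p in m],np.float32)
        v=cv2.fitLine(P,cv2.DIST_L2,0,.01,.01).ravel(); print(n,len(P),np.degrees(np.arctan2(v[1],v[0])),P.mean(0), "ang of mean from axis",np.degrees(np.arctan2(*(P.mean(0)-[.5112,.1612])[::-1])))
    A=ray(c,(e1[0]+.0)/5+x,e1[1]/5+y,.105);B=ray(c,e0[0]/5+x,e0[1]/5+y,.105); print("ends",A[:2],B[:2],np.degrees(np.arctan2(*(A-B)[1::-1])))
E
```

```text
side 52 -66.9478 [0.52484244 0.13465929] ang of mean from axis -62.79595440419473
ends [0.53273046 0.12058425] [0.51243786 0.15836244] -61.75747418213101
scene 25 -61.223114 [0.52406734 0.13875756] ang of mean from axis -60.17225929548662
ends [0.53623397 0.12006059] [0.51477254 0.15878085] -61.001770034447226
```

```bash
python3 -m inch '{"dp":[[0,13,10],[0,26,20],[0,30,22.5],[0,30,22.5],[0,30,22.5],[0,30,22.5],[0,30,22.5],[0,25,19],[0,12,9],[0,4,3],[0,0,0],[0,0,0]],"yaw":[0,0,0,0,0,0,0,0,0,0,0,0]}' |grep -E "pos|force"; python3 st.py .5839 -.1245 .11
```

```text
position: [0.582, -0.1235, 0.203]
force: [-0.1, 0.1, 0.5]
t 13.07 p [ 0.582  -0.1235  0.203 ] yang -49.3 zang -139.3 F [-0.05  0.13  0.55] q [-22.8  28.4  86.8   0.1  64.9  26.5] op 0.004 xaxis [-0.002  0.002 -1.   ]
to target in tool mm [93.   2.3 -0.8]
```

```bash
python3 -m inch '{"dp":[[15,1.5,-0.5],[25,0.5,0],[25,0,0],[20,0,0],[8,0,0],[0,0,0],[0,0,0]],"yaw":[0,0,0,0,0,0,0]}' |grep -E "pos|force"; python3 st.py .5839 -.1245 .078
python3 - <<'E'
from h import *
from rig import bot
for n,x,y in(('side',245,150),('scene',205,190)):
  c=bot.capture(n); im=np.clip(c['color'][y:y+110,x:x+130,::-1].astype(float)*1.8,0,255).astype(np.uint8)
  cv2.imwrite(f'pics/{n}12.png',cv2.resize(im,None,fx=5,fy=5,interpolation=2))
E
```

```text
position: [0.5845, -0.1251, 0.1111]
force: [-0.3, -0.3, -0.0]
t 13.65 p [ 0.5845 -0.1251  0.1111] yang -49.2 zang -139.2 F [-0.33 -0.26 -0.  ] q [-22.8  35.4  91.1   0.   53.6  26.4] op 0.004 xaxis [-0.  0. -1.]
to target in tool mm [33.1 -0.8  0.1]
```

View pics/side12.png

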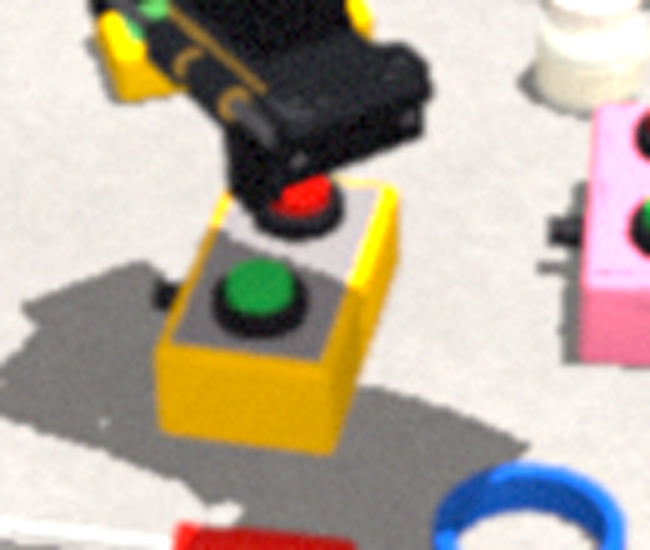

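View pics/scene12.png

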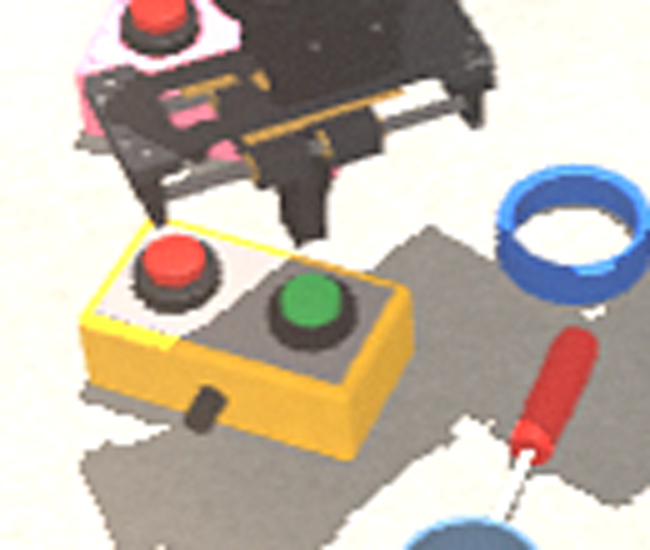

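```bash
python3 - <<'E'
from h import *
from scipy.optimize import least_squares
a,b=load("scene0.npz"),load("side0.npz")
p=np.array([.5845,-.1251,.1111])
for z in(0,-.011): print("expect",((proj(a,p+[0,0,z])-[205,190])*5).round(),((proj(b,p+[0,0,z])-[245,150])*5).round())
for us in((258,205),(270,195)):
    G=[(a,np.array([305,238])/5+[205,190]),(b,np.array(us)/5+[245,150])]
    r=least_squares(lambda q:np.concatenate([proj(c,q)-x for c,x in G]),p);print(r.x,r.fun)
E
```

```text
expect [302. 245.] [255. 216.]
expect [304. 259.] [256. 234.]
[ 0.58327778 -0.12434224  0.11683731] [-0.23675987 -0.50597377 -0.27740443  0.42742166]
[ 0.57972624 -0.12727582  0.11751717] [-0.86342436 -1.85328881 -1.01272269  1.56443781]
```

Triangulated, the closed tips sit well behind the stated 11 mm ahead of the TCP. That fits with the first pass going over the lever. I'll find the button by force.

```bash
python3 -m inch '{"dp":[[8,-0.5,0],[8,0,0],[6,0,0],[0,0,0]],"yaw":[0,0,0,0]}' |grep -E "pos|force"
python3 -m inch '{"dp":[[2,0,0],[2,0,0],[0,0,0]],"yaw":[0,0,0]}' |grep -E "pos|force"
python3 -m inch '{"dp":[[2,0,0],[2,0,0],[0,0,0]],"yaw":[0,0,0]}' |grep -E "pos|force"
```

```text
position: [0.5829, -0.1256, 0.0875]
force: [-0.4, 0.1, 0.3]
position: [0.5839, -0.126, 0.0846]
force: [-1.0, 0.4, -0.2]
position: [0.5838, -0.1259, 0.0806]
force: [0.4, 0.1, -0.3]
```

```bash
python3 -m inch '{"dp":[[2,0,0],[2,0,0],[0,0,0]],"yaw":[0,0,0]}' |grep -E "pos|force"
python3 -m inch '{"dp":[[2,0,0],[1,0,0],[0,0,0]],"yaw":[0,0,0]}' |grep -E "pos|force"
python3 -m inch '{"dp":[[2,0,0],[1,0,0],[0,0,0]],"yaw":[0,0,0]}' |grep -E "pos|force"
python3 - <<'E'
from h import *
from rig import bot
for n,x,y in(('side',245,150),('scene',205,190)):
  c=bot.capture(n); im=np.clip(c['color'][y:y+110,x:x+130,::-1].astype(float)*1.8,0,255).astype(np.uint8)
  cv2.imwrite(f'pics/{n}13.png',cv2.resize(im,None,fx=5,fy=5,interpolation=2))
E
```

```text
position: [0.5838, -0.1259, 0.0765]
force: [-0.6, -0.0, 0.5]
position: [0.5838, -0.1259, 0.0737]
force: [0.6, 0.3, 0.6]
position: [0.5838, -0.1259, 0.0707]
force: [-0.3, -0.2, 0.3]
```

View pics/side13.png

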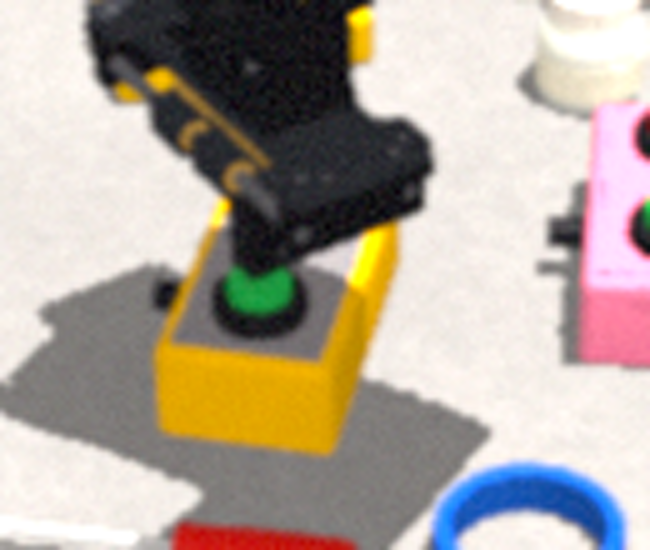

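View pics/scene13.png

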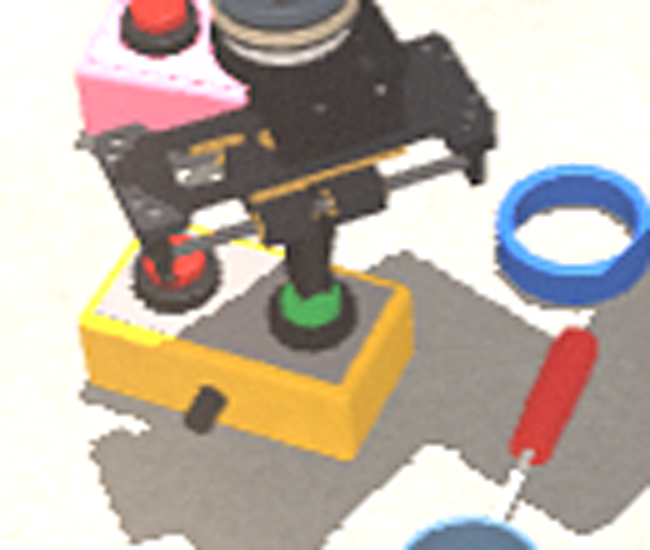

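```bash
python3 - <<'E'
from h import *
from rig import bot
a,b=load("scene0.npz"),load("side0.npz")
print("red",ray(a,239.46,241.41,.07),ray(b,304,187.37,.07))
s=bot.read_state();R=s["tcp_rot"];p=s["position"]
for sy in(95,-95,85,-85):
  for up in(59,45,30): print(sy,up,((proj(a,p+R@np.array([-up,sy,0])/1000)-[205,190])*5).round())
E
```

```text
red [ 0.57567101 -0.20489019  0.07      ] [ 0.57817246 -0.20630887  0.07      ]
95 59 [123. 274.]
95 45 [126. 293.]
95 30 [129. 313.]
-95 59 [468. 164.]
-95 45 [469. 183.]
-95 30 [469. 203.]
85 59 [142. 268.]
85 45 [145. 287.]
85 30 [148. 307.]
-85 59 [450. 170.]
-85 45 [451. 189.]
-85 30 [452. 209.]
```

The bracket clears the red button by a wide margin. I keep lowering in small steps.

```bash
for k in 1; do python3 -m inch '{"dp":[[1,0,0],[1,0,0],[0,0,0]],"yaw":[0,0,0]}' |grep -E "pos|force"; done
python3 -m inch '{"dp":[[1,0,0],[1,0,0],[0,0,0]],"yaw":[0,0,0]}' |grep -E "pos|force"
python3 -m inch '{"dp":[[1,0,0],[1,0,0],[0,0,0]],"yaw":[0,0,0]}' |grep -E "pos|force"
python3 -m inch '{"dp":[[1,0,0],[1,0,0],[0,0,0]],"yaw":[0,0,0]}' |grep -E "pos|force"
```

```text
position: [0.5839, -0.1259, 0.0688]
force: [0.2, 0.7, 0.1]
position: [0.5839, -0.126, 0.0667]
force: [0.2, 0.4, -1.2]
position: [0.5841, -0.126, 0.0649]
force: [0.1, 0.6, 0.8]
position: [0.5841, -0.126, 0.063]
force: [-0.1, 0.1, 1.5]
```

```bash
python3 -m inch '{"dp":[[1,0,0],[1,0,0],[0,0,0]],"yaw":[0,0,0]}' |grep -E "pos|force"
python3 -m inch '{"dp":[[1,0,0],[1,0,0],[0,0,0]],"yaw":[0,0,0]}' |grep -E "pos|force"
python3 -m inch '{"dp":[[1,0,0],[0,0,0],[0,0,0]],"yaw":[0,0,0]}' |grep -E "pos|force"
```

```text
position: [0.5841, -0.126, 0.061]
force: [0.5, -0.5, 3.6]
position: [0.5841, -0.126, 0.059]
force: [-1.4, 0.5, 4.8]
position: [0.5841, -0.126, 0.0588]
force: [-1.6, 0.7, 8.3]
```

Position has stalled at z = 0.0588 with 8.3 N, more than the 5 N needed, so the button is at its bottom stop. I release it and retreat.

```bash
python3 -m inch '{"dp":[[0.5,0,0],[0,0,0],[0,0,0],[-5,0,0],[-15,0,0],[-25,0,0],[-30,0,0],[-30,0,0],[-20,0,0],[0,-20,-20],[0,-20,-20],[0,0,0],[0,0,0]],"yaw":[0,0,0,0,0,0,0,0,0,0,0,0,0]}'
python3 - <<'E'
from h import *
from rig import bot
for n,x,y in(('side',230,150),('scene',205,190)):
  c=bot.capture(n); im=c['color'][y:y+200,x:x+215,::-1]
  cv2.imwrite(f'pics/{n}14.png',cv2.resize(np.clip(im*1.5,0,255).astype(np.uint8),None,fx=3,fy=3,interpolation=2))
  for ce,st in blobs(c,(75,120,40),(125,255,255),(220,178,400,290),20)[0]: print(n,ce,st)
E
```

```text
time_s: 18.27
position: [0.5879, -0.0682, 0.182]
tcp_rot: [[-0.001, 0.654, -0.757], [0.0, -0.757, -0.654], [-1.0, -0.001, 0.001]]
force: [-0.9, 0.0, 0.5]
opening: 0.005
side [379.97 192.65] [374, 188, 13, 10, 109]
side [296.48 207.09] [290, 202, 14, 11, 127]
scene [262.38 196.24] [259, 195, 8, 4, 21]
scene [266.38 249.26] [261, 245, 11, 10, 84]
```

View pics/side14.png

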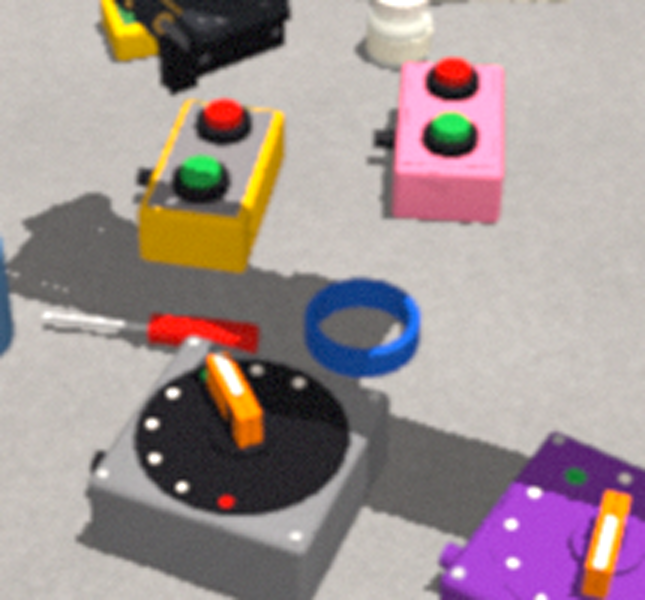

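View pics/scene14.png

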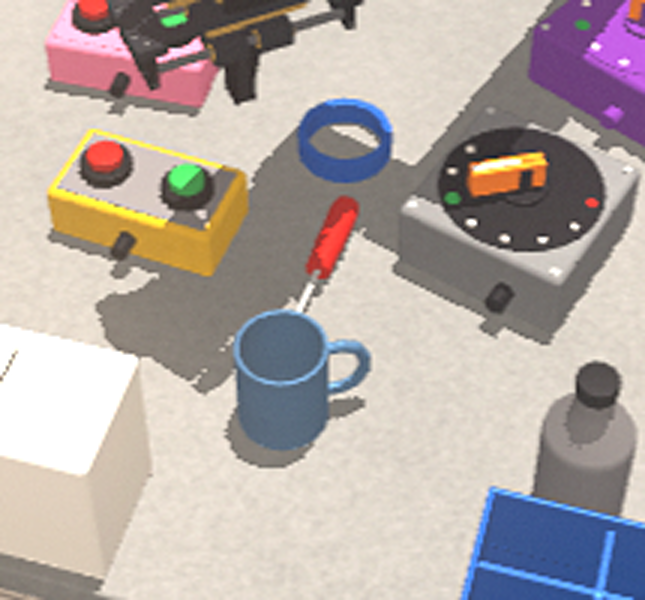

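```bash
python3 -m inch '{"dp":[[0,0,0],[0,0,0],[0,0,0],[0,0,0]],"yaw":[0,0,0,0]}'|grep -E "time|force"; python3 -c "
from rig import bot
bot.hand_in()"
```

```text
time_s: 18.7
force: [0.6, 0.0, -0.3]
the job is handed in; nothing more can be done
```

I pushed the lever with the closed fingertip from position 3 through 4 to position 5. Then I pressed the green button fully down, let it come back up, and handed the job in at about 18.7 s. `hand_in()` gives no verdict.

**Lever:** my last measured angles of the white line were about -61° to -62° from its ends in both views. Speed five is -61.3°. One colour-mask fit in the side view read -67°, on a line in shade, and that disagrees. After the button press the lever still looked unmoved and pointing at the green mark.

**Green button:** the force rose smoothly to 4.8 N, then jumped to 8.3 N with the position stalled, after about 6 mm of travel. That is the bottom stop. Afterwards the cap was back at its original pixels in both views.

**Other things:** the red button was not touched. The bystanders I could see in the last pictures looked unmoved, though I checked them by eye only. The arm was clear of everything and read no force beyond noise.

**Tip position:** the closed fingertips sat about 5 to 15 mm behind the TCP, not 11 mm ahead of it as stated. Because of that the first approach passed over the lever without touching it. I lowered the tool and then found both contacts by force.

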